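# Turn the parts tray so it stacks on the sloping easel

### The job

On the sloping easel is a grey stack-and-nest parts tray with two watch movements in it. Take the loose green tray by its centre grip, turn it so that its yellow end comes over the grey tray's plain end (facing the same way it would nest down onto the movements), and lower it gently at the slope of the easel until it sits on the ledges inside the grey tray's rim; still gripping it, press it home with about 10 N, and only then let go. Leave the easel as it is set, and the other things on the bench where they are.

Things in the scene. Friction and masses are not known exactly. Their poses are not given: they have to be found in the camera images.
- tray_upper: loose green stack-and-nest tray, about 0.22 kg, upright on the bench. Origin: centre of its underside; x along its length to its yellow end, y across, z up out of its mouth. Floor 130 (x) by 96 (y) mm, 3 mm thick; 40 mm high; the 3 mm walls lean out 12 degrees to a rim of 147 by 113 mm. The end walls' inner faces are at x = +-62 mm at floor level
- upper_grip (a point): middle of the top of the green tray's centre grip, a hollow ridge across the tray (along tray y): 60 mm long, top 30 mm above the tray's underside, 14 mm wide at the top and 22 mm at the floor. Grip it across tray x at its middle, fingers inside the tray. It fits under a tray stacked on top
- upper_yellow_end (a point): middle of the green tray's yellow end wall (tray x = +69 mm, y = 0, z = 20 mm). On both trays the long walls have inset columns 16 mm wide at x = +46 and x = -22 mm, reaching in to y = +-35 mm at the floor, ending in flat ledges 32 mm up. Facing alike, trays nest; turned half round about z, the upper floor lands on the ledges
- lower_tray (a point): centre of the underside of the grey tray; same shape and axes, holding two watch movements 22 mm high at x = +-46 mm. It is clipped on the easel's board (150 mm up the slope by 185 mm wide), long side across the slope; its z is square to the board, which leans 26 to 38 degrees from level, low edge towards the robot. The board's stiff hinge at the low edge holds under loads of 20 N
- easel_board: the easel's tilting board with the grey tray clipped on it (one piece); origin at the middle of the hinge along its low front edge, 20 mm above the bench; x across the slope, -y up the slope, z square to the board. The grey tray's centre is 72 mm up the slope, its underside 8 mm above the hinge plane
- lower_seat (a point): where the origin of the green tray ends when it is stacked: level with the four ledges, 32 mm above the grey origin along its z, in the middle, 8 mm below the grey rim. Play inside the rim is about 3.5 mm each way
- lower_yellow_end (a point): middle of the grey tray's yellow end wall (tray x = +69 mm, y = 0, z = 20 mm)
- loupe: bystander: black eye loupe, 34 mm across, 34 mm high; origin under its centre
- oil_jar: bystander: small amber jar with red cap, 36 mm across, 40 mm high; origin under its centre
- tweezers: bystander: steel tweezers lying flat, 120 mm long along own x, 8 mm high
- driver_stand: bystander: black round screwdriver stand, 90 mm across, about 115 mm high; origin under its centre
- dust_cover: bystander: clear dust cover on a black base, 112 mm across, 86 mm high; origin under its centre
- screwdriver: bystander: yellow screwdriver lying flat, 130 mm long along own x
- hammer: bystander: small hammer lying flat, 180 mm long along own x

How it is judged:
By the outcome, as a careful person would: the job done as asked, in the order asked, and still so for the second after the job is handed in, with the robot touching nothing.
It also fails if it takes over 45 s, if anything falls off the work surface, if the arm or the gripper's body presses on something with over 40 N, if the wrist force passes 120 N, or if a joint passes its speed limit or range.

### The arm

A 6-joint arm with a two-finger parallel gripper is mounted at the origin on the work surface. World frame = base frame: x ahead of the robot, y to its left, z up, the work surface at z = 0. Lengths are in mm, angles in degrees, forces in N, time in s.
With the tool pointing down it reaches from about 350 to 850 mm from the base axis. Payload 8.1 kg.
Tool frame: the origin (TCP) lies between the finger pads; the fingertips stand 11 mm ahead of it and the grasp point (between the pads) lies 8 mm behind it; z points along the fingers, y is the line along which they close (so a half turn about z gives the same grasp; the last joint's range is limited). The gripper opens to 93 mm and grips with 3 to 60 N. Pads are 15 mm wide; open, the fingers measure 128 mm over their backs; the gripper's body (75 mm by 188 mm) begins 65 mm behind the grasp point.
Start: joints at [67.3, 7.471, 85.268, -0, 87.261, -4.893], TCP at [183.471, 571.265, 229.635] pointing down, gripper open.
Joint ranges: [-169.43, 169.43], [-51.17, 129.36], [1.28, 143.12], [-76.62, 256.62], [0, 156.53], [-152.29, 152.29]. Speed limits (degrees/s): [136.94, 136.94, 159.86, 180, 180, 180].

### API

Orientations are given as a 3x3 rotation matrix whose columns are the frame's x, y, z axes.
In Python, from rig import * gives the robot as it stands. Calls block until the motion is done:
- move_to(position, orientation): joint-space move of the TCP to a pose.
- move_l(position, rotation=None, velocity=150, threshold=None): straight line of the TCP; rotation=None keeps the orientation; velocity is the mean speed in mm/s. With threshold (N) it stops when the force on the tool has changed by that much, and returns True; else False.
- move_j(angles): joint-space move.
- set_gripper(opening): finger opening in mm; the grip force is fixed at half the most; returns when the fingers have stopped.
- hold(seconds).
- inverse_kinematics(position, orientation): joint angles nearest the present ones, or None.
- grab_frame(name): name is "scene" or "top"; returns a dict with "image" (480x640x3 uint8, red, green, blue), "range_z" (480x640 float32, mm along the optical axis (not along the pixel's ray), 0 where there is no reading), "fx", "fy", "cx", "cy" (pixels), "dist_coeffs" ([k1, k2, p1, p2, k3] as OpenCV has them; the pictures are not rectified), "R" (3x3) and "t" (3): a world point X has camera coordinates R X + t. Camera axes: x right, y down, z forward; pixel columns grow to the right and rows downward; lengths in mm; the calibration is good to about 2 mm. A picture is of the moment at which its call begins.
A pose or a line that the arm cannot do raises MotionError and nothing moves.
- close_job(): hands the job in; it is judged then, once.
Trained networks look in a picture, given as the dict that the camera call returned (one of the last four; its "shot" number tells which), for a name from the list of things; names that differ only in an ending like _2 or _b are one class to them, and where a whole thing is asked for, a point or a joint stands for the part that bears it (a point fixed in the world has none). Each returns a list of dicts, best first, with "score" (0 to 1); they miss things now and then, are a little off and sometimes report something else, mostly with a low value. They report only what shows in the picture. A call takes as long as a camera call.
- look_for(picture, query): "position" ([column, row] in pixels, amid what is visible of it).
- mark_of(picture, query): "position" ([column, row] in pixels: a listed point, or the origin of a listed thing).
Readings, each from a call of its own:
- get_clock(): time.
- get_joint_positions(): joint angles.
- get_joint_vel(): joint speeds.
- get_joint_torque(): joint torques, N m.
- get_tool_pos(): TCP position.
- get_tool_rot(): TCP orientation.
- get_wrist_force(): force on the tool from outside, world axes, zero at the start.
- get_ft_torque(): the same for the moment, N m.
- get_width(): finger opening in mm.
- get_grip_force(): force on a finger pad.
Only numpy, scipy, OpenCV 4.12 (cv2) and the standard library are available. Lean on these libraries where they do the work, as an engineer would, in place of code of your own. Each camera call takes 0.05 s, during which the arm holds its last target. There are 200 camera calls.

## Working session

There is one attempt and no reset: what is moved stays moved. The work goes in short steps, each a Python script; the robot and the scene stay as the last script left them, time stands still between calls to the robot, and variables do not carry over. Pictures are saved under pics/ and viewed, at most 10 in all, crops included, and the job is handed in when it is done.

```bash
mkdir -p pics; ls
cat > h.py <<'E'
from rig import *
import numpy as np, cv2
def K(f): return np.array([[f["fx"],0,f["cx"]],[0,f["fy"],f["cy"]],[0,0,1.]])
def ray(f,uv):
    p=cv2.undistortPoints(np.array([[uv]],float),K(f),np.array(f["dist_coeffs"],float)).ravel()
    return np.array([p[0],p[1],1.])
def to_w(f,uv,z=None):
    """median depth around the pixel -> world"""
    u,v=int(round(uv[0])),int(round(uv[1]))
    w=f["range_z"][max(0,v-1):v+2,max(0,u-1):u+2]; w=w[w>0]
    if len(w)==0: return None
    R=np.array(f["R"]);t=np.array(f["t"])
    return R.T@(ray(f,uv)*np.median(w)-t)
def cloud(f):
    v,u=np.mgrid[0:480,0:640]
    p=cv2.undistortPoints(np.stack([u,v],-1).reshape(-1,1,2).astype(float),K(f),np.array(f["dist_coeffs"],float)).reshape(-1,2)
    d=f["range_z"].reshape(-1,1)
    c=np.hstack([p,np.ones((len(p),1))])*d
    W=(c-np.array(f["t"]))@np.array(f["R"])
    W[d[:,0]<=0]=np.nan
    return W.reshape(480,640,3)
def proj(f,X):
    r,_=cv2.Rodrigues(np.array(f["R"],float))
    return cv2.projectPoints(np.array(X,float).reshape(-1,3),r,np.array(f["t"],float),K(f),np.array(f["dist_coeffs"],float))[0].reshape(-1,2)
E
python3 - <<'E'
from h import *
import pickle
for n in("top","scene"):
    f=grab_frame(n); pickle.dump(f,open(f"/tmp/{n}.pkl","wb"))
    cv2.imwrite(f"pics/{n}0.png",f["image"][:,:,::-1])
    for q in("upper_grip","upper_yellow_end","lower_tray","lower_yellow_end","lower_seat","tray_upper","easel_board"):
        for d in mark_of(f,q)[:2]:
            w=to_w(f,d["position"]); print(n,q,np.round(d["score"],2),np.round(d["position"]),None if w is None else np.round(w,1))
print(get_clock())
E
```

```text
pics
rig.py
top upper_grip 0.91 [396. 250.] [ 543.2 -220.    29.4]
top upper_yellow_end 0.65 [384. 271.] [ 484.8 -188.4    1.2]
top lower_tray 0.69 [238. 232.] [580.2 223.1  97.5]
top lower_yellow_end 0.85 [215. 230.] [586.4 289.9  86.1]
top lower_seat 0.58 [236. 239.] [563.6 231.4  85.4]
top tray_upper 0.9 [398. 248.] [ 549.7 -225.8   31.2]
top easel_board 0.71 [244. 248.] [538.6 210.6  66. ]
top easel_board 0.68 [237. 229.] [586.6 225.2 102.3]
scene upper_grip 0.7 [276. 315.] [ 542.8 -221.8   29.7]
scene upper_grip 0.65 [386. 172.] [611.2 181.  132.3]
scene upper_yellow_end 0.65 [324. 238.] [542.5  -0.7  33.9]
scene upper_yellow_end 0.58 [269. 290.] [ 497.2 -178.4   25.8]
scene lower_tray 0.85 [383. 173.] [593.1 218.9  79.2]
scene lower_yellow_end 0.68 [392. 149.] [582.8 295.3  87.1]
scene lower_seat 0.6 [378. 164.] [573.4 226.7  92.4]
scene tray_upper 0.7 [276. 322.] [ 550.1 -234.8   20.6]
scene easel_board 0.71 [390. 149.] [577.8 296.2  83.8]
scene easel_board 0.64 [365. 177.] [554.5 201.6  55.9]
0.8
```

View pics/top0.png

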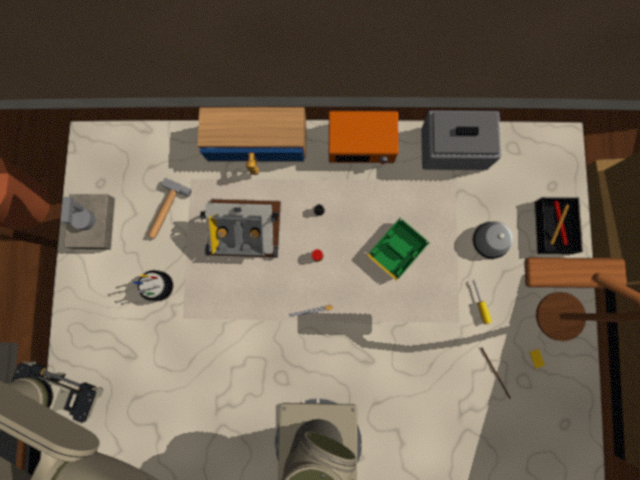

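View pics/scene0.png

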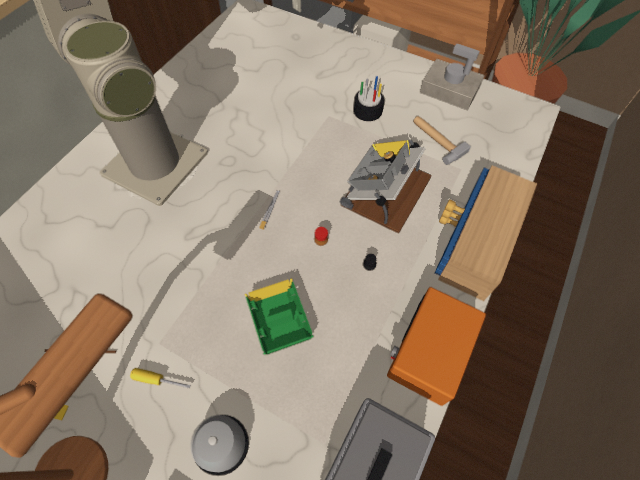

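The top view shows the green tray at about (398,248), with its yellow end to the lower left at about (383,268). The grey tray is at (240,230) with its yellow end to the left, world +y, at (213,235). The marks give 543,-220,29 for the grip, whose height agrees with the given 30 mm. Next I fit tray models to the depth clouds to get accurate poses.

```bash
cat > fit.py <<'E'
from h import *
from scipy.optimize import least_squares
from scipy.spatial import cKDTree
from scipy.spatial.transform import Rotation as Ro
T=np.tan(np.radians(12))
def tray_pts(s=1.5):
    P=[]
    g=lambda a,b:np.arange(a,b+1e-6,s)
    def add(A): P.append(np.array(A).reshape(-1,3))
    for h in g(0,40):
        for o in (0,3.07):
            if o and h<3: continue
            a,b=65-o+h*T,48-o+h*T
            add([[x,q*b,h] for x in g(-a,a) for q in(-1,1)]); add([[q*a,y,h] for y in g(-b,b) for q in(-1,1)])
    a,b=65+40*T,48+40*T
    for o in (0,1.5,3):
        add([[x,q*(b-o),40] for x in g(-a,a) for q in(-1,1)]); add([[q*(a-o),y,40] for y in g(-b,b) for q in(-1,1)])
    add([[x,y,3] for x in g(-62,62) for y in g(-45,45)])
    for h in g(3,30):
        w=11-4*(h-3)/27
        add([[q*w,y,h] for y in g(-30,30) for q in(-1,1)]); add([[x,q*30,h] for x in g(-w,w) for q in(-1,1)])
    add([[x,y,30] for x in g(-7,7) for y in g(-30,30)])
    for c in(46,-22):
        for q in(-1,1):
            add([[x,q*y,32] for x in g(c-8,c+8) for y in g(38,51)])
            for h in g(3,32):
                add([[x,q*(35+h*T),h] for x in g(c-8,c+8)]); add([[c+e,q*y,h] for e in(-8,8) for y in g(35+h*T,45+h*T)])
    return np.vstack(P)
TREE=cKDTree(tray_pts())
def dist(p,cap): 
    return np.minimum(TREE.query(p)[0],cap)
def fit(pts,x0,pose,cap=8):
    """pose(x)->(R,t); robust point-to-model fit"""
    if len(pts)>2500: pts=pts[np.random.default_rng(0).choice(len(pts),2500,False)]
    def f(x,c):
        R,t=pose(x); return dist((pts-t)@R,c)
    x=np.array(x0,float)
    for c,fs in((20,4),(cap,1.5)):
        r=least_squares(f,x,args=(c,),loss="soft_l1",f_scale=fs,x_scale=[1]*len(x),diff_step=1e-4); x=r.x
    d=f(x,99.); return x,np.median(d),np.mean(d<2)
# angles in units of 0.01 rad so that scales match mm
def flat(x):  return Ro.from_euler("z",x[2]/100).as_matrix(),np.array([x[0],x[1],x[3]])
def rigid(x0R): 
    return lambda x:(x0R@Ro.from_rotvec(np.array(x[3:6])/100).as_matrix(),np.array(x[:3]))
def easelR(yaw,tilt):
    # board x ~ world +y, y = down slope (-x world), z = normal leaning to robot
    return Ro.from_euler("z",yaw).as_matrix()@np.array([[0,-np.cos(tilt),-np.sin(tilt)],[1,0,0],[0,-np.sin(tilt),np.cos(tilt)]])
def easel(x): # hinge x,y, yaw, tilt -> grey tray pose
    R=easelR(x[2]/100,x[3]/100); return R,np.array([x[0],x[1],20])+R@np.array([0,-72,8])
E
cat > a.py <<'E'
from fit import *
import pickle
F={n:pickle.load(open(f"/tmp/{n}.pkl","rb")) for n in("top","scene")}
G,Y,Gn={}, {}, {}
for n,f in F.items():
    W=cloud(f); h=cv2.cvtColor(f["image"],cv2.COLOR_RGB2HSV)
    near=np.hypot(W[...,0]-545,W[...,1]+222)<115
    gm=near&(h[...,1]>90)&(W[...,2]>1)
    G[n]=W[gm]
    ng=(np.hypot(W[...,0]-575,W[...,1]-225)<110)&(W[...,2]>35)
    Y[n]=W[ng]; print(n,len(G[n]),len(Y[n]))
for k in("top","scene","both"):
    g=np.vstack(list(G.values())) if k=="both" else G[k]
    y=np.vstack(list(Y.values())) if k=="both" else Y[k]
    for a in (137,-43):
        x,m,i=fit(g,[545,-222,np.radians(a)*100,0],flat); print(k,"green",np.round([x[0],x[1],np.degrees(x[2]/100),x[3],m,i],2))
    for t in(30,):
        x,m,i=fit(y,[515,225,0,np.radians(t)*100],easel); R,o=easel(x)
        print(k,"grey",np.round([*x[:2],*np.degrees(x[2:]/100),m,i],2),np.round(o,1))
        R0=R; x,m,i=fit(y,[*o,0,0,0],rigid(R0)); R,o=rigid(R0)(x); print("   rigid",np.round(o,1),np.round(R[:,2],3),np.round(R[:,0],3),round(m,2),round(i,2), "tilt",np.degrees(np.arccos(R[2,2])).round(2))
E
python3 a.py
```

```text
top 1781 3196
scene 3001 3008
top green [ 546.81 -222.92  139.34    1.41    1.27    0.73]
top green [ 547.26 -223.23  -40.58    1.44    1.38    0.67]
top grey [ 5.4009e+02  2.2691e+02 -1.5800e+00  3.6940e+01  2.6100e+00  4.3000e-01] [592.8 225.5  69.7]
   rigid [593.5 225.5  70.4] [-0.59   0.016  0.808] [ 0.023  1.    -0.003] 2.61 0.43 tilt 36.14
scene green [ 5.4799e+02 -2.2319e+02  1.3944e+02  2.6000e-01  1.0200e+00  8.8000e-01]
scene green [ 5.4757e+02 -2.2304e+02 -4.0570e+01  3.8000e-01  1.0800e+00  8.0000e-01]
scene grey [540.27 228.93  -0.65  36.92   1.47   0.6 ] [593.  228.3  69.6]
   rigid [592.7 228.3  69.8] [-0.588  0.005  0.809] [0.011 1.    0.002] 1.46 0.6 tilt 36.05
both green [ 547.69 -223.14  139.54    0.65    1.09    0.81]
both green [ 547.32 -223.04  -40.68    0.73    1.19    0.75]
both grey [ 5.4026e+02  2.2783e+02 -8.0000e-01  3.6780e+01  1.9800e+00  5.0000e-01] [593.1 227.1  69.5]
   rigid [593.2 227.1  70. ] [-0.586  0.011  0.81 ] [0.019 1.    0.   ] 1.93 0.51 tilt 35.86
```

```bash
cat > b.py <<'E'
from fit import *
import pickle
F={n:pickle.load(open(f"/tmp/{n}.pkl","rb")) for n in("top","scene")}
C={n:cloud(f)[(lambda W:np.hypot(W[...,0]-590,W[...,1]-226)<120)(cloud(f))] for n,f in F.items()}
x0=np.array([540.26,227.83,-1.4,64.2]); R0,o0=easel(x0)
res={}
for k in("top","scene","both"):
    P=np.vstack(list(C.values())) if k=="both" else C[k]
    R,o=R0,o0
    for it in range(3):
        L=(P-o)@R
        m=(abs(L[:,0])<77)&(abs(L[:,1])<61)&(L[:,2]>9)&(L[:,2]<44)
        m&=~((abs(abs(L[:,0])-46)<17)&(abs(L[:,1])<34)&(L[:,2]<28))
        m&=L[:,2]>0
        x,md,i=fit(P[m],[*o,0,0,0],rigid(R),cap=5); R,o=rigid(R)(x)
    L=(P-o)@R; b=((abs(L[:,0])>76)&(abs(L[:,0])<90)&(abs(L[:,1])<60)&(abs(L[:,2])<12))
    print(k,m.sum(),np.round(o,1),"z",np.round(R[:,2],3),"x",np.round(R[:,0],3),round(md,2),round(i,2),"tilt",np.degrees(np.arccos(R[2,2])).round(2),"hinge",np.round(o-R@np.array([0,-72,8]),1),"board z",np.round(np.median(L[b,2]),1))
    res[k]=(R,o)
pickle.dump(res,open("/tmp/grey.pkl","wb"))
R,o=res["both"]; Rg,og=flat([547.6,-223.1,np.radians(139.4)*100,0.3])
def wire(R,o,h,a,b): 
    return np.array([[sx*a,sy*b,h] for sx,sy in((1,1),(1,-1),(-1,-1),(-1,1),(1,1))])@R.T+o
tiles=[]
for n,f in F.items():
    for (RR,oo) in((R,o),(Rg,og)):
        im=f["image"][:,:,::-1].copy(); c=proj(f,oo)[0].astype(int); s=4
        x0,y0=c-[50,37]; crop=cv2.resize(im[y0:y0+75,x0:x0+100],None,fx=s,fy=s,interpolation=cv2.INTER_CUBIC)
        for h,a,b in((40,73.5,56.5),(3,62,45),(30,7,30)):
            q=((proj(f,wire(RR,oo,h,a,b))-[x0,y0]+.5)*s).astype(int); cv2.polylines(crop,[q.reshape(-1,1,2)],False,(255,0,255),1)
        tiles.append(crop)
cv2.imwrite("pics/ov.png",np.vstack([np.hstack(tiles[:2]),np.hstack(tiles[2:])]))
E
python3 b.py
```

```text
top 1010 [591.  226.6  70.6] z [-0.589  0.011  0.808] x [0.024 1.    0.003] 1.08 0.85 tilt 36.12 hinge [537.6 228.   21.7] board z -1.4
scene 1609 [591.9 228.7  69.9] z [-0.59   0.004  0.807] x [0.007 1.    0.001] 1.0 0.92 tilt 36.18 hinge [538.5 229.2  21. ] board z 0.2
both 2581 [591.1 228.   70.4] z [-0.589  0.007  0.808] x [0.018 1.    0.005] 1.04 0.87 tilt 36.06 hinge [537.6 229.2  21.5] board z -0.9
```

View pics/ov.png

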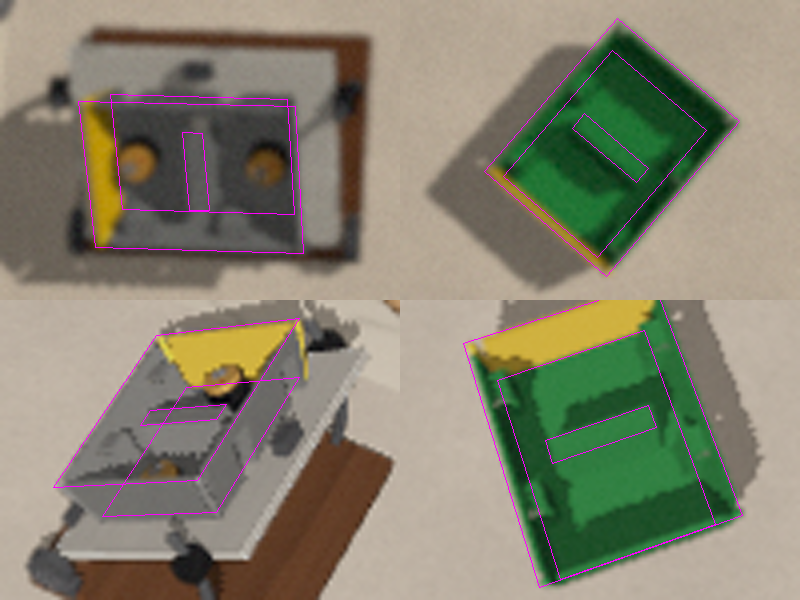

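The overlays (grey on the left, green on the right, top camera above scene camera) match the rims and yellow ends within about a pixel. Grey is at (591,228,70) with a 36.1° tilt, and its hinge comes out at z≈21 against 20 given. Now the IK check and the grasp.

```bash
cat > plan.py <<'E'
from fit import *
RG=Ro.from_euler("z",139.4,degrees=True).as_matrix(); OG=np.array([547.6,-223.1,0])
RL=easelR(np.radians(-0.8),np.radians(36.1)); OL=np.array([591.3,228.0,70.0])
SEAT=OL+32*RL[:,2]
RT=RL@np.diag([-1,-1,1.])       # wanted green attitude when stacked
def tool(R,s): # tool axes for a tray attitude
    return np.column_stack([np.cross(s*R[:,0],-R[:,2]),s*R[:,0],-R[:,2]])
E
python3 - <<'E'
from plan import *
for s in(1,-1):
    for nm,p,R in(("pick",OG+[0,0,16],RG),("lift",OG+[0,0,190],RG),("hover",SEAT+100*RL[:,2],RT),("seat",SEAT+16*RL[:,2],RT)):
        q=inverse_kinematics(p,tool(R,s)); print(s,nm,None if q is None else np.round(q,0))
E
```

```text
1 pick None
1 lift None
1 hover [ 30. -24. 127. -24.  48. 133.]
1 seat [ 27. -11. 124. -27.  37. 135.]
-1 pick [-27.  18.  97.  -0.  65.  13.]
-1 lift [-27.   7.  90.  -0.  83.  13.]
-1 hover [ 30. -24. 127. -24.  48. -47.]
-1 seat [ 27. -11. 124. -27.  37. -45.]
```

Run:
```python
from plan import *
R=tool(RG,-1)
set_gripper(50)
move_to(OG+[0,0,120],R)
move_l(OG+[0,0,45],velocity=150)
hit=move_l(OG+[0,0,12],velocity=25,threshold=3); z=get_tool_pos(); print(hit,z,get_wrist_force())
move_l(np.array(z)+[0,0,1.5],velocity=20)
set_gripper(0); print("width",get_width(),get_grip_force())
f0=get_wrist_force()
move_l(np.array(get_tool_pos())+[0,0,100],velocity=80); hold(.3)
print(get_width(),get_wrist_force(),f0,get_tool_pos(),get_clock())
f=grab_frame("scene"); g=grab_frame("top")
cv2.imwrite("pics/lift.png",np.hstack([f["image"][200:420,150:450,::-1],g["image"][150:370,300:560,::-1]]))
```

```text
True [ 547.41304731 -222.98510706   14.56431924] [-1.01142317  0.30917903  6.01055832]
width 19.823471892332897 29.6485117636621
19.665217310526444 [-0.22015346 -0.89337644 -2.82384778] [-0.63434872  0.62902667 -0.02979324] [ 547.16248287 -222.84516067  115.63482173] 9.075
```

View pics/lift.png

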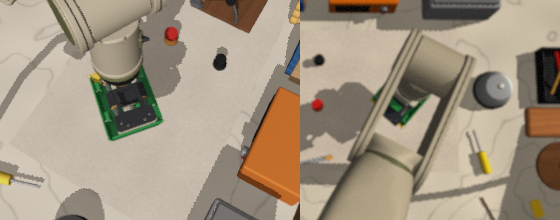

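The lifted tray hangs level in the gripper, and the weight reads 2.8 N. Next is a hover over the grey tray, where I measure the held tray's pose.

Run:
```python
from plan import *
import pickle
n=RL[:,2]
p=np.array(get_tool_pos()); p[2]=200; move_l(p,velocity=200)
move_to(SEAT+(15.5+60)*n,tool(RT,-1)); hold(.5)
R=np.array(get_tool_rot()); t=np.array(get_tool_pos())
print(t,get_wrist_force(),get_width(),get_clock())
Rexp=np.column_stack([-R[:,1],np.cross(-R[:,2],-R[:,1]),-R[:,2]]); oexp=t-15.5*Rexp[:,2]
F={k:grab_frame(k) for k in("top","scene")}; pickle.dump(F,open("/tmp/hov.pkl","wb"))
C={}
for k,f in F.items():
    W=cloud(f); h=cv2.cvtColor(f["image"],cv2.COLOR_RGB2HSV); L=(W-oexp)@Rexp
    m=(abs(L[...,0])<85)&(abs(L[...,1])<68)&(L[...,2]>-8)&(L[...,2]<48)&(h[...,1]>110)&(h[...,0]>15)
    C[k]=W[m]
C["both"]=np.vstack(list(C.values()))
for k,P in C.items():
    if len(P)<150: print(k,len(P)); continue
    x,md,i=fit(P,[*oexp,0,0,0],rigid(Rexp)); 
    Rf,of=rigid(Rexp)(x)
    print(k,len(P),"offset in tray frame",np.round(Rexp.T@(of-oexp),2),"rotvec deg",np.round(np.degrees(x[3:]/100),2),round(md,2),round(i,2))
im=F["scene"]["image"][90:240,280:480,::-1]; cv2.imwrite("pics/hov.png",cv2.resize(im,None,fx=4,fy=4,interpolation=cv2.INTER_CUBIC))
```

```text
[528.05612845 228.73527207 156.87620155] [ 0.2547833  -0.79555828 -2.50061489] 19.66237134768682 11.9083
top 1117 offset in tray frame [ 2.41  1.72 -0.51] rotvec deg [ 1.12 -0.03  0.34] 1.16 0.76
scene 1614 offset in tray frame [-0.3   1.29 -0.12] rotvec deg [-0.07  0.42  0.42] 0.97 0.95
both 2731 offset in tray frame [ 1.06  1.49 -0.3 ] rotvec deg [0.63 0.25 0.52] 1.09 0.85
```

View pics/hov.png

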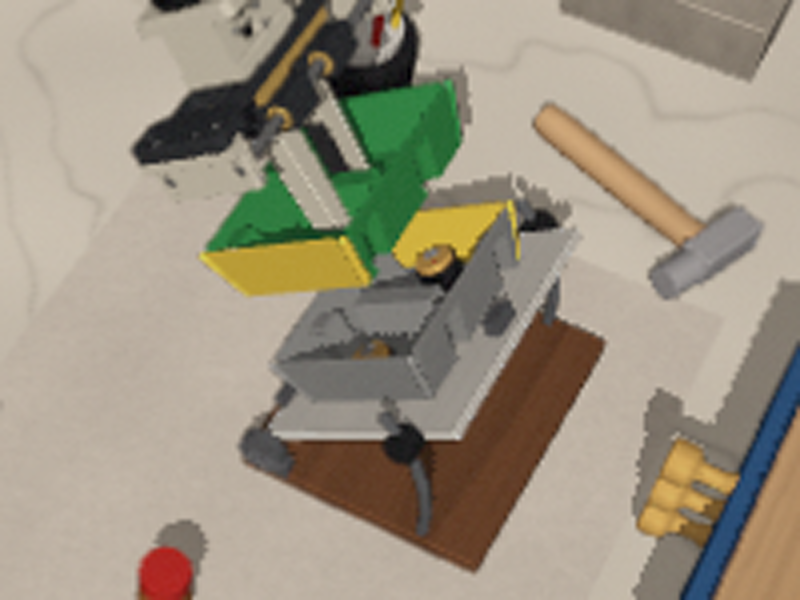

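In the picture the green tray's yellow end is over the grey tray's plain end, at about (290,270), and the grey yellow end is at about (455,230). Compared camera by camera, the held tray sits about 1.1 mm too far up the slope, 0.7 mm short in +y and 0.4° off in yaw. I correct for that and lower it under force guard.

Run:
```python
from plan import *
n=RL[:,2]; u=-RL[:,1]
R=Ro.from_rotvec(-n*np.radians(.4)).as_matrix()@tool(RT,-1)
S=SEAT-1.1*u+0.7*RL[:,0]+15.5*n
move_l(S+14*n,R,velocity=60); hold(.4)
f0=np.array(get_wrist_force()); print("f0",f0)
hit=move_l(S-4*n,velocity=10,threshold=3); hold(.2)
t=np.array(get_tool_pos()); d=RL.T@(t-S); f=np.array(get_wrist_force())-f0
print(hit,"rel",np.round(d,2),"force grey frame",np.round(RL.T@f,2),get_ft_torque(),get_width(),get_clock())
```

```text
f0 [ 0.1713354  -0.7938288  -3.54126383]
True rel [ 0.02  0.08 -0.22] force grey frame [ 0.21 -3.67  8.76] [-0.05590283 -0.00800694 -0.05943449] 19.875587984017535 14.8167
```

Contact came within 0.2 mm of the expected seat height. Now I press to about 10 N and check the pose before letting go.

```bash
cat > press.py <<'E'
from plan import *
n=RL[:,2]; f0=np.array([0.1713,-0.7938,-3.541])
F=lambda:RL.T@(np.array(get_wrist_force())-f0)
p=np.array(get_tool_pos()); k=0
while F()[2]<10 and k<15:
    p=p-0.15*n; k+=1; move_l(p,velocity=5); hold(.1)
print(k,np.round(F(),2)); hold(.6); print(np.round(F(),2),get_width(),get_clock())
R=np.array(get_tool_rot()); t=np.array(get_tool_pos())
Rexp=np.column_stack([-R[:,1],np.cross(-R[:,2],-R[:,1]),-R[:,2]]); oexp=t-15.5*Rexp[:,2]
P=[]
f=grab_frame("scene")
W=cloud(f); h=cv2.cvtColor(f["image"],cv2.COLOR_RGB2HSV); L=(W-oexp)@Rexp
m=(abs(L[...,0])<85)&(abs(L[...,1])<68)&(L[...,2]>-8)&(L[...,2]<48)&(h[...,1]>110)&(h[...,0]>15)
x,md,i=fit(W[m],[*oexp,0,0,0],rigid(Rexp)); Rf,of=rigid(Rexp)(x)
print("in grey frame",np.round(RL.T@(of-SEAT),2),"tilt vs grey",np.degrees(np.arccos(Rf[:,2]@n)).round(2),md,i)
cv2.imwrite("pics/seat.png",cv2.resize(f["image"][90:240,280:480,::-1],None,fx=4,fy=4,interpolation=cv2.INTER_CUBIC))
E
python3 press.py
```

```text
1 [-0.03 -1.06 10.84]
[-0.32 -1.01 11.04] 19.539943122737927 16.15
in grey frame [ 0.7   0.02 -0.35] tilt vs grey 0.42 0.9868812672161096 0.9332415691672402
```

View pics/seat.png

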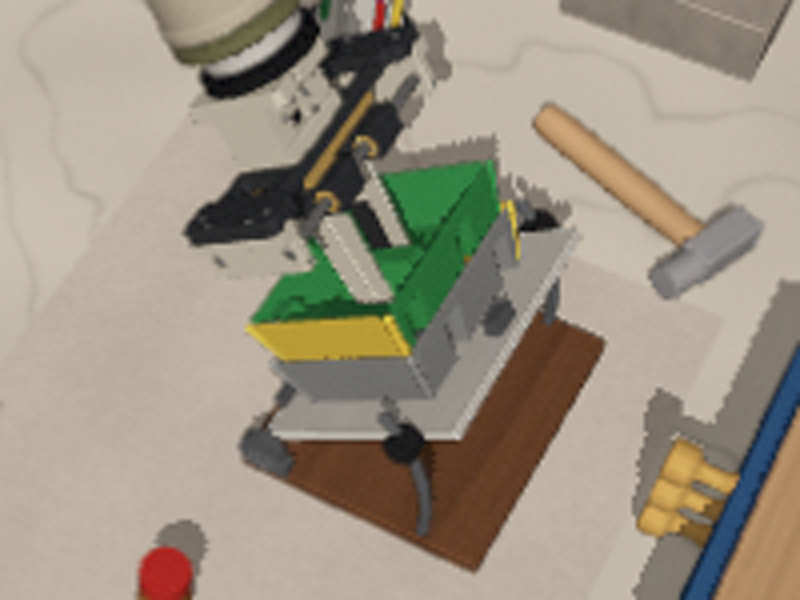

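The green tray is fully seated inside the grey rim, with its yellow end at about (330,340) over the plain end. It is square to within 0.4° and the press reads 11 N. Now I release and withdraw along the board normal.

Run:
```python
from plan import *
n=RL[:,2]
set_gripper(45); hold(.2); print(get_width(),get_wrist_force())
p=np.array(get_tool_pos()); print(move_l(p+60*n,velocity=60,threshold=6)); move_l(p+120*n,velocity=120); hold(.5)
print(get_tool_pos(),get_wrist_force())
f=grab_frame("scene"); W=cloud(f); h=cv2.cvtColor(f["image"],cv2.COLOR_RGB2HSV); L=(W-SEAT)@RT
m=(abs(L[...,0])<85)&(abs(L[...,1])<68)&(L[...,2]>-8)&(L[...,2]<48)&(h[...,1]>110)&(h[...,0]>15)
x,md,i=fit(W[m],[*SEAT,0,0,0],rigid(RT)); Rf,of=rigid(RT)(x)
print("in grey frame",np.round(RL.T@(of-SEAT),2),"tilt",np.degrees(np.arccos(Rf[:,2]@n)).round(2),md,i,get_clock())
cv2.imwrite("pics/end.png",cv2.resize(f["image"][60:285,240:540,::-1],None,fx=2,fy=2))
```

```text
44.83066523101279 [-0.2740284   0.02449265  0.48735385]
False
[491.9041675  230.00206512 204.11551302] [-0.53298018  1.06919607  0.20900545]
in grey frame [ 0.75  3.07 -0.3 ] tilt 0.4 1.0045963431841558 0.916751269035533 19.3833
```

View pics/end.png

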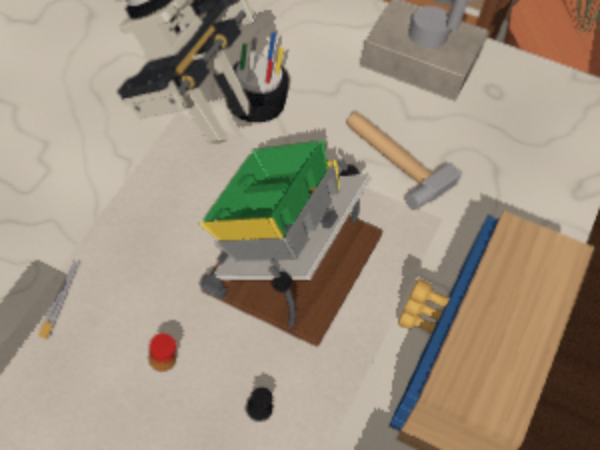

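After release the tray settled about 3 mm down the slope, which is within the play inside the rim. It is still on the ledges (height -0.3 mm, tilt 0.4°), and nothing else has been disturbed.

```bash
python3 -c "
from rig import *
print(close_job())"
```

```text
the job is handed in; nothing more can be done
None
```

The green tray is stacked on the grey tray's ledges, its yellow end over the plain end; I pressed it home at about 11 N before release, it then slid about 3 mm down-slope within the rim's play, and the job was handed in at about 19 s.

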